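Slide the lamp into its charging dock

ROBOT

A 7-joint arm with a two-finger parallel gripper is mounted at the origin on the work surface. World frame = base frame: x ahead of the robot, y to its left, z up, the work surface at z = 0. Lengths are in m, angles in rad, forces in N, time in s.
With the tool pointing down it reaches from about 0.4 to 0.85 m from the base axis. Payload 4.5 kg.
Tool frame: the origin (TCP) lies on the centre line of the jaws, within the pads' length; the fingertips stand r.tip_reach ahead of it and the grasp point (between the pads) lies 3 mm ahead of it (r.tip_reach is the distance from the TCP to the fingertips, in m); z points along the fingers, y is the line along which they close (so a half turn about z gives the same grasp; the last joint's range is limited). The gripper opens to 88 mm and grips with 3 to 60 N. Pads are 18 mm wide; open, the fingers measure 123 mm over their backs; the gripper's body (75 mm by 187 mm) begins 45 mm behind the grasp point.
Start: joints at [1.276, 0.689, -0.195, 1.565, 0.157, 0.902, -0.215], TCP at [0.202, -0.592, 0.261] pointing down, gripper open.
Joint ranges: [-3.01, 3.01], [-0.46, 2.08], [-1.47, 1.51], [0.13, 2.56], [-1, 4.14], [0.04, 2.09], [-2.66, 2.66]. Speed limits (rad/s): [2.57, 2.57, 3.14, 3.14, 3.14, 3.14, 3.14].

INTERFACE

Orientations are given as a unit quaternion [x, y, z, w].
In Python, from plant import readout, eyes, ticket, r gives the robot as it stands. The module is installed in compiled form; this text tells all that it offers.
- The arm moves only by the tool carry_out, never from a script. Its argument "motion" is a list that holds one entry, the list of rows, each a list of 7 numbers: the shift along the tool's x, y, z in mm, then the turn, a rotation vector about the tool's x, y, z in rad, then the opening in per cent of the stroke, from 0 (shut) to 100 (fully open). In form: [[[dx, dy, dz, ax, ay, az, claw], ...]]. A call has 1 to 8 rows; each row shifts and turns the commanded pose from where the row before left it, along the tool's axes as they then stand; what a row does not reach is not made up. A row lasts 1/10 s, in which the tool goes at most 50 mm and 8.59 degrees, less where a joint would pass 70% of its speed; a pose out of reach is approached as far as the arm can. A call is refused whole if a number of a shift passes 50 or a number of a turn 0.15, either way. A call with a gripper value outside its range is refused whole. The fingers move at their own pace and stop on an object; "squeeze" is the grip in N (left out, the last holds). Time passes only in rows, so rows that do not move let the fingers close. It gives the time, the measured TCP pose, the force and the opening at its end, in the units of the state.
- readout.get_state(): the state, without advancing time (a new reading comes with each control period).
- eyes.snapshot(name): name is "scene" or "top" or "wrist"; returns a dict with "pixels" (384x512x3 uint8, red, green, blue), "K" (3x3 intrinsics, pixels), "origin" and "attitude" of the camera in the world. Camera axes: x right, y down, z forward; pixel columns grow to the right and rows downward; lengths in m; the calibration is good to about 2 mm. The wrist camera is an equidistant fisheye: a pixel r from the principal point sees the ray r / f radians off the axis. A picture is of the moment at which its call begins. There is no depth.
- ticket.finish_job(): hands the job in, once; it reports no verdict.
The state is a dict: "clock": time; "q": joint angles; "qd": joint speeds; "joint_torque": joint torques, N m; "tool_pos": TCP position; "eef_rot": TCP orientation; "contact_force": force on the tool from outside, world axes, zero at the start; "moment": the same for the moment, N m; "opening": opening from 0.0 (shut) to 1.0 (fully open).
Only numpy, scipy, OpenCV 4.12 (cv2) and the standard library are available. Lean on these libraries where they do the work, as an engineer would, in place of code of your own. Each camera call takes 0.05 s, during which the arm holds its last target. There are 200 camera calls.

TASK

The cordless table lamp is to be charged: push it along the desk, low on its foot so that it never tips over or leaves the desk, into the U-shaped charging dock until its foot is fully home against the back stop. Then press the dock's round push button all the way down to start charging and let it go. Do not grip or lift the lamp, and leave everything else on the desk where it stands.

Things in the scene. Friction and masses are not known exactly. Their poses are not given: they have to be found in the camera images.
- lamp: Tall slim lamp, 280 mm, 0.4-0.72 kg, loose. Origin: centre of its underside; z up; round, yaw means nothing. Steel foot: radius 34, 28 mm high, upright side. Above: stem with 4 balls, radius 18 (lowest centre 47 mm up, top one 149), grey drum shade radius 45 from 178 to 270 mm up, pin to 280. Pushed at the foot it slides (friction 0.48-0.72); from the second ball up it tips.
- dock_seat (a point): Where the centre of the lamp's underside lies when fully home. Dock: grey U fixed to the desk, no floor. x points into the dock, z up, y left. Back stop's flat face at x=+34 mm (32 mm high, to x=+60). Side walls 20 mm high, inner faces y=+-42 mm, x=-20 to +44. A 12 mm high arm (x +11 to +61) runs out to y=-140 at the -y side, with the push button.
- dock_mouth (a point): Centre of the dock's mouth on the desk, 56 mm in front of the seat (dock_seat x = -56 mm), same axes. From x = -16 to -56 mm of dock_seat the 20 mm high side walls flare outwards to a mouth about 120 mm wide inside, 145 mm outside.
- switch_top (a point): Centre of the top face of the dock's round white push button (radius 15 mm), the button pressed straight down; about 125 mm to the dock's -y side and 36 mm past the seat along the dock's x.
- switch (a joint): Travel of the push button in m: 0 released, 0.006 all the way down; it springs back by itself, about 4 N holds it fully down.
- penpot: Bystander: dark steel pen pot with pens fixed in it, radius 36 mm, pot 75 mm high, pens to 125 mm, loose; origin at the centre of its underside.
- mug: Bystander: white mug with handle, radius 40 mm, 90 mm high, loose; origin at the centre of its underside.
- tape: Bystander: roll of clear tape lying flat, radius 42 mm, 20 mm high, loose; origin at the centre of its underside.
- stapler: Bystander: stapler 130 mm long (along its x), 34 mm wide, 52 mm high, loose; origin at the centre of its underside.
- puncher: Bystander: paper punch, 100 mm (x) by 110 mm (y), 59 mm high, loose; origin at the centre of its underside.
- flask: Bystander: tall steel flask with black cap, radius 34 mm, 220 mm high, loose, beyond the dock; origin at the centre of its underside.
- planter: Bystander: small white planter, radius 40 mm, about 120 mm high with its plant, loose, beyond the dock; origin at the centre of its underside.

How it is judged:
By the outcome, as a careful person would: the job done as asked, in the order asked, and still so for the second after the job is handed in, with the robot touching nothing.
It also fails if it takes over 59 s, if anything falls off the work surface, if the arm or the gripper's body presses on something with over 40 N, if the wrist force passes 120 N, or if a joint passes its speed limit or range.

## Working session

There is one attempt and no reset: what is moved stays moved. The work goes in short steps, Python scripts to look and compute and a tool call to move; the robot and the scene stay as the last step left them, time stands still between calls to the robot, and variables do not carry over. Pictures are saved under pics/ and viewed, on a budget of 10 in all, crops included, one or two more only if the job needs it, and the job is handed in when it is done.

Besides the shell and the picture viewer there is one more tool, called after "Request:" in YAML: its name, and indented under it one key for each argument. carry_out: Moves the arm, as the interface text tells. Its arguments: {"type":"object","properties":{"motion":{"type":"array","items":{"type":"array","items":{"type":"array","items":{"type":"number"}}}},"squeeze":{"type":"number"}},"required":["motion"]}

```bash
mkdir -p pics; python3 - <<'E'
from plant import readout, eyes, r
import cv2,numpy as np
s=readout.get_state();print({k:np.round(v,3).tolist() for k,v in s.items()},r.tip_reach)
for n in("scene","top"):
    d=eyes.snapshot(n);cv2.imwrite(f"pics/{n}0.png",d["pixels"][:,:,::-1]);print(n,d["K"],d["origin"],d["attitude"])
    np.savez(f"{n}0.npz",**d)
E
```

```text
{'clock': 0.0, 'q': [1.276, 0.69, -0.195, 1.566, 0.157, 0.903, -0.215], 'qd': [-0.001, -0.002, -0.0, -0.001, -0.001, -0.0, 0.0], 'joint_torque': [-0.0, -52.757, -1.267, -15.343, -0.053, 0.007, 0.0], 'tool_pos': [0.202, -0.591, 0.26], 'eef_rot': [0.987, 0.164, -0.0, -0.001], 'contact_force': [0.1, 0.054, -0.183], 'moment': [0.049, -0.035, 0.004], 'opening': 0.998} 0.022
scene [[486.90508599   0.         258.79733014]
 [  0.         486.90508599 183.00577637]
 [  0.           0.           1.        ]] [ 1.14429571 -0.66142181  1.30613652] [ 0.89799773  0.32309619 -0.09979569 -0.28151332]
top [[474.57676688   0.         264.66326867]
 [  0.         474.57676688 195.35856279]
 [  0.           0.           1.        ]] [0.4010413  0.00963271 1.42172102] [-0.70078046  0.70958016 -0.04730659  0.0562568 ]
```

View pics/top0.png

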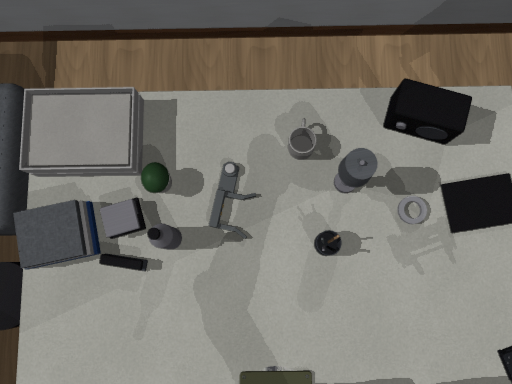

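View pics/scene0.png

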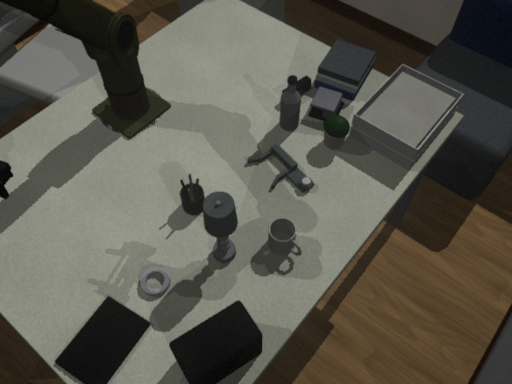

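The top view shows the lamp at about (357,163) for the shade and (345,184) for the foot. The dock is at about (225,205), opening to the right, with its button at (230,169). The pen pot is at (328,243), the mug at (302,143) and the tape at (414,210). I'll enlarge that area.

```bash
cat > h.py <<'E'
import numpy as np,cv2
from scipy.spatial.transform import Rotation as R
def cast(d,u,v,z):
    p=np.linalg.inv(d["K"])@[u,v,1]; w=R.from_quat(d["attitude"]).as_matrix()@p
    o=d["origin"]; return (o+w*(z-o[2])/w[2])[:2]
def proj(d,P):
    c=R.from_quat(d["attitude"]).inv().apply(np.atleast_2d(P)-d["origin"]); q=c@d["K"].T; return q[:,:2]/q[:,2:]
E
python3 - <<'E'
import cv2,numpy as np
from h import *
t=cv2.imread("pics/top0.png")[140:250,190:380]; s=cv2.imread("pics/scene0.png")[120:280,180:330]
a=cv2.resize(t,None,fx=4,fy=4,interpolation=cv2.INTER_CUBIC)
a=np.clip(a*1.5,0,255).astype('uint8')
cv2.imwrite("pics/ct.png",a)
d=dict(np.load("top0.npz"))
for p in[(0,0,0),(.5,0,0)]:print(proj(d,p))
E
```

```text
[[276.4529638  408.10486071]]
[[273.92854884 231.94587602]]
```

View pics/ct.png

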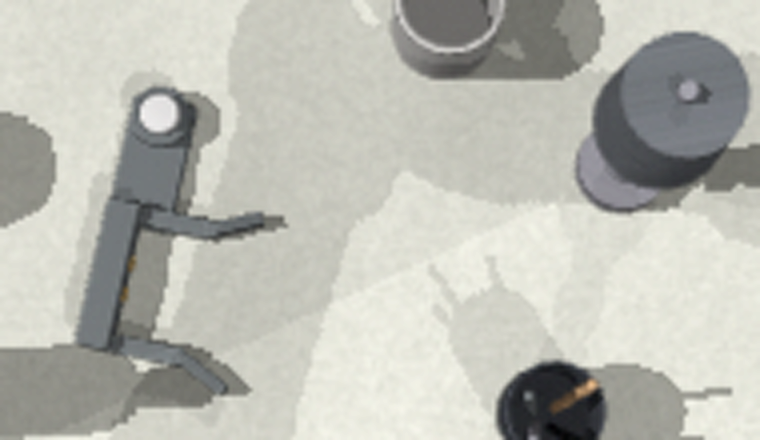

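The enlarged view gives crop pixels for the button (160,114), the back stop's front top edge (140,205)-(107,348), the lamp pin (688,90), the foot's lower-left edge (575,170)/(620,212) and the wall tips (283,222) and (222,390).

```bash
python3 - <<'E'
from h import *
d=dict(np.load("top0.npz")); s=dict(np.load("scene0.npz"))
c=lambda u,v,z:cast(d,190+(u-1.5)/4,140+(v-1.5)/4,z)
f=lambda n,x:print(n,np.round(x,4))
pin=c(688,90,.28);f("pin",pin); f("footL",c(575,170,.028));f("footB",c(620,212,0))
b=c(160,114,.022);f("btn",b)
e1=c(140,205,.032);e2=c(107,348,.032);f("edge",[e1,e2]);
n=e2-e1;L=np.linalg.norm(n);print(L)
y=n/L; x=np.array([y[1],-y[0]]);f("x",x);print(np.degrees(np.arctan2(x[1],x[0])))
mid=(e1+e2)/2; seat=mid-.034*x; f("seat from edge",seat)
seat2=b-.036*x+.125*y; f("seat from btn",seat2)
for q,z in((( 270,217),.02),((215,232),.02),((140,217),.02),((225,388),.02),((175,358),.02),((115,345),.02)):
    w=c(*q,z)-seat; f(q,[w@x,w@y])
f("scene: pin,seat,btn px",proj(s,[[*pin,.28],[*pin,0],[*seat,0],[*b,.022]]))
# white button blob in both
for n_,dd,(u0,v0,u1,v1) in(("top",d,(215,155,245,185)),("scene",s,(295,170,320,195))):
    g=dd["pixels"][v0:v1,u0:u1].astype(int)
    # button: brightest in its neighbourhood
    m=(g.min(2)>np.percentile(g.min(2),60)).astype('uint8')
    k=[t for t in zip(*np.where(m))]
f("penpot",c(552,405,.075));f("mug",c(447,8,.09));f("tape",cast(d,414,210,.02))
E
```

```text
pin [ 0.6488 -0.2154]
footL [ 0.644  -0.1788]
footB [ 0.6162 -0.2154]
btn [0.6921 0.1307]
edge [[0.6214 0.1448]
 [0.5155 0.1689]]
0.10864306395546505
x [0.2224 0.975 ]
77.15168941129212
seat from edge [0.5609 0.1237]
seat from btn [0.5622 0.1234]
(270, 217) [-0.0615 -0.0674]
(215, 232) [-0.0238 -0.0477]
(140, 217) [ 0.0335 -0.0471]
(225, 388) [-0.0563  0.0641]
(175, 358) [-0.0153  0.0503]
(115, 345) [0.0303 0.0503]
scene: pin,seat,btn px [[218.4355 200.2285]
 [224.5922 251.1401]
 [272.6015 165.7085]
 [305.9945 181.1036]]
penpot [ 0.4677 -0.1507]
mug [ 0.7529 -0.0822]
tape [ 0.5584 -0.4153]
```

```bash
python3 - <<'E'
import cv2,numpy as np
a=cv2.imread("pics/scene0.png")[130:270,180:330]
a=cv2.resize(a,None,fx=5,fy=4.2 and 5,interpolation=cv2.INTER_CUBIC)[:600]
cv2.imwrite("pics/cs.png",np.clip(a*1.5,0,255).astype('uint8')[:600])
E
```

```text
(no output)
```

View pics/cs.png

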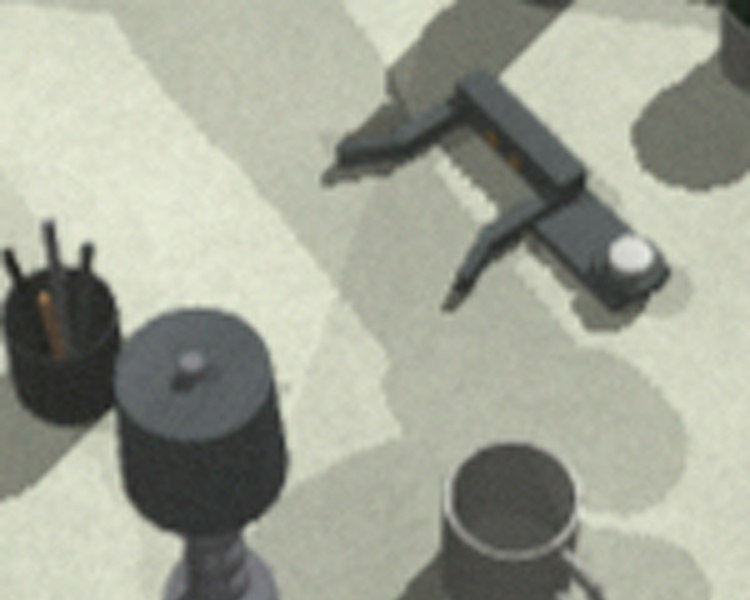

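Two views agree: the lamp is at about (0.649,-0.215), the seat at about (0.5605,0.1235) with heading 77°, and the button at (0.692,0.131, z≈0.022). I plan to push with the tool tilted forward and the fingers 30 mm apart as a cradle. First I'll check that the body clears the pen pot and mug.

```bash
cat >> h.py <<'E'
TH=np.radians(35)
def att(psi,th=TH,sx=1):   # psi deg: push heading, tool leaning back by th
    p=np.radians(psi); h=np.array([np.cos(p),np.sin(p),0]); k=np.array([0,0,1.])
    z=np.sin(th)*h-np.cos(th)*k; x=sx*(np.cos(th)*h+np.sin(th)*k)
    return R.from_matrix(np.c_[x,np.cross(z,x),z])
def pushpose(L,psi,gap=0,th=TH,zc=.016,cr=.0305,sx=1):
    p=np.radians(psi); h=np.array([np.cos(p),np.sin(p)])
    t=np.r_[np.array(L)-(cr+gap+.009*np.cos(th))*h, zc-.009*np.sin(th)]
    r=att(psi,th,sx); return t-.022*r.as_matrix()[:,2], r
def rows(p0,r0,targets,show=True):
    """targets: list of (pos,rot,n,claw); prints tool-frame rows"""
    from scipy.spatial.transform import Slerp
    for p1,r1,n,c in targets:
        sl=Slerp([0,1],R.concatenate([r0,r1])); p=np.array(p0);a=r0
        for i in range(1,n+1):
            q=p0+(p1-p0)*i/n; b=sl(i/n)
            dp=a.inv().apply(q-p)*1e3; dr=(a.inv()*b).as_rotvec()
            if show: print([float(round(v,1)) for v in dp]+[float(round(v,3)) for v in dr]+[c])
            p,a=q,b
        p0,r0=p1,r1
        print("--",np.round(p1,4),"max turn/row ok" if np.linalg.norm(dr)<.149 and abs(dp).max()<50 and np.linalg.norm(dp)<50 else "TOO BIG")
E
python3 - <<'E'
from h import *
d=dict(np.load("top0.npz"))
for u,v in((385,128),(400,80)): print("box",[np.round(cast(d,u,v,z),3) for z in(0,.1,.2)])
print("handle",cast(d,322,127,.05))
print("planter",cast(d,155,178,.1),"flask",cast(d,155,232,.22))
obs={"pot":(.4677,-.1507,.036,.125),"mug":(.753,-.082,.04,.09),"handle":(.78,-.13,.02,.09)}
way=[((.649,-.214),108),((.628,-.16),106),((.612,-.10),104),((.598,-.05),103),((.580,-.005),99),((.566,.03),90),((.560,.06),82),((.556,.10),77.2),((.5605,.1235),77.2)]
for L,psi in way:
  p,r=pushpose(L,psi); M=r.as_matrix(); out={}
  for n,(ox,oy,rr,H) in obs.items():
    m=9
    for a in np.linspace(-.0375,.0375,7):
     for b in np.linspace(-.0935,.0935,25):
      for c in np.linspace(-.042,-.2,20):
        q=p+M@[a,b,c]
        if q[2]<H+.005: m=min(m,np.hypot(q[0]-ox,q[1]-oy)-rr)
    out[n]=round(float(m),3)
  print(L,psi,out)
E
```

```text
box [array([ 0.816, -0.347]), array([ 0.787, -0.322]), array([ 0.758, -0.297])]
box [array([ 0.97 , -0.401]), array([ 0.93 , -0.372]), array([ 0.89 , -0.343])]
handle [ 0.80732062 -0.14737936]
planter [0.65033235 0.33612973] flask [0.48830165 0.30337134]
(0.649, -0.214) 108 {'pot': 0.135, 'mug': 0.105, 'handle': 0.081}
(0.628, -0.16) 106 {'pot': 0.077, 'mug': 0.057, 'handle': 0.048}
(0.612, -0.1) 104 {'pot': 0.03, 'mug': 0.015, 'handle': 0.042}
(0.598, -0.05) 103 {'pot': 0.02, 'mug': 0.01, 'handle': 0.046}
(0.58, -0.005) 99 {'pot': 0.004, 'mug': 0.025, 'handle': 0.066}
(0.566, 0.03) 90 {'pot': -0.017, 'mug': 0.054, 'handle': 0.102}
(0.56, 0.06) 82 {'pot': 0.023, 'mug': 0.077, 'handle': 0.132}
(0.556, 0.1) 77.2 {'pot': 0.065, 'mug': 0.099, 'handle': 0.16}
(0.5605, 0.1235) 77.2 {'pot': 0.089, 'mug': 0.101, 'handle': 0.167}
```

```bash
cat > way.py <<'E'
way=[((.649,-.214),106),((.633,-.16),106),((.617,-.105),106),((.601,-.05),106),((.583,0),107),((.566,.035),104),((.554,.06),94),((.553,.08),84),((.555,.10),77.2),((.5605,.1235),77.2)]
E
cat > chk.py <<'E'
from h import *; from way import way
obs={"pot":(.4677,-.1507,.036,.125),"mug":(.753,-.082,.04,.09),"handle":(.80,-.14,.012,.09)}
for i in range(len(way)-1):
 for f in(0,.5):
  L=(1-f)*np.array(way[i][0])+f*np.array(way[i+1][0]);psi=(1-f)*way[i][1]+f*way[i+1][1]
  p,r=pushpose(L,psi); M=r.as_matrix(); out={}
  G=np.array(np.meshgrid(np.linspace(-.0375,.0375,7),np.linspace(-.0935,.0935,25),np.linspace(-.042,-.2,20))).reshape(3,-1)
  Q=p[:,None]+M@G
  for n,(ox,oy,rr,H) in obs.items():
    k=Q[2]<H+.005; out[n]=round(float(np.hypot(Q[0,k]-ox,Q[1,k]-oy).min()-rr),3)
  print(np.round(L,3),psi,out)
E
python3 chk.py
python3 - <<'E'
from h import *
from plant import readout
s=readout.get_state(); p0=np.array(s["tool_pos"]); r0=R.from_quat(s["eef_rot"])
p,r=pushpose((.649,-.214),106,gap=.045)
for sx in(1,-1):
  rr=att(106,sx=sx); print(sx,np.degrees((r0.inv()*rr).magnitude()))
up=p+[0,0,.12]; h=np.array([np.cos(np.radians(106)),np.sin(np.radians(106)),0])
rows(p0,r0,[(up-.03*h,r,16,34),(p,r,6,34)])
E
```

```text
[ 0.649 -0.214] 106 {'pot': 0.131, 'mug': 0.108, 'handle': 0.091}
[ 0.641 -0.187] 106.0 {'pot': 0.105, 'mug': 0.082, 'handle': 0.073}
[ 0.633 -0.16 ] 106 {'pot': 0.081, 'mug': 0.056, 'handle': 0.063}
[ 0.625 -0.132] 106.0 {'pot': 0.058, 'mug': 0.032, 'handle': 0.061}
[ 0.617 -0.105] 106 {'pot': 0.039, 'mug': 0.012, 'handle': 0.061}
[ 0.609 -0.078] 106.0 {'pot': 0.028, 'mug': 0.004, 'handle': 0.061}
[ 0.601 -0.05 ] 106 {'pot': 0.026, 'mug': 0.004, 'handle': 0.061}
[ 0.592 -0.025] 106.5 {'pot': 0.025, 'mug': 0.005, 'handle': 0.067}
[0.583 0.   ] 107 {'pot': 0.025, 'mug': 0.005, 'handle': 0.082}
[0.574 0.018] 105.5 {'pot': 0.018, 'mug': 0.012, 'handle': 0.098}
[0.566 0.035] 104 {'pot': 0.011, 'mug': 0.023, 'handle': 0.115}
[0.56  0.048] 99.0 {'pot': -0.002, 'mug': 0.039, 'handle': 0.13}
[0.554 0.06 ] 94 {'pot': 0.006, 'mug': 0.057, 'handle': 0.146}
[0.554 0.07 ] 89.0 {'pot': 0.024, 'mug': 0.069, 'handle': 0.158}
[0.553 0.08 ] 84.0 {'pot': 0.04, 'mug': 0.082, 'handle': 0.171}
[0.554 0.09 ] 80.6 {'pot': 0.053, 'mug': 0.091, 'handle': 0.181}
[0.555 0.1  ] 77.2 {'pot': 0.065, 'mug': 0.1, 'h
[... 428 characters left out ...]
17.2, 12.5, 0.029, 0.03, -0.092, 34]
[25.5, 20.0, 12.8, 0.029, 0.03, -0.092, 34]
[23.1, 22.6, 12.9, 0.029, 0.03, -0.092, 34]
[20.6, 25.0, 12.9, 0.029, 0.03, -0.092, 34]
[17.8, 27.1, 12.7, 0.029, 0.03, -0.092, 34]
[14.8, 29.0, 12.4, 0.029, 0.03, -0.092, 34]
[11.7, 30.5, 11.9, 0.029, 0.03, -0.092, 34]
[8.5, 31.8, 11.3, 0.029, 0.03, -0.092, 34]
[5.2, 32.8, 10.6, 0.029, 0.03, -0.092, 34]
-- [ 0.6836 -0.3346  0.1489] max turn/row ok
[-7.4, 0.0, 19.3, 0.0, 0.0, 0.0, 34]
[-7.4, -0.0, 19.3, 0.0, 0.0, 0.0, 34]
[-7.4, 0.0, 19.3, 0.0, 0.0, 0.0, 34]
[-7.4, 0.0, 19.3, 0.0, 0.0, 0.0, 34]
[-7.4, -0.0, 19.3, 0.0, 0.0, 0.0, 34]
[-7.4, 0.0, 19.3, 0.0, 0.0, 0.0, 34]
-- [ 0.6753 -0.3058  0.0289] max turn/row ok
```

```bash
cat > way.py <<'E'
way=[((.649,-.214),106),((.631,-.16),106),((.612,-.105),106),((.595,-.05),106),((.577,0),107),((.563,.035),107),((.553,.06),101),((.551,.075),90),((.554,.095),80),((.556,.105),77.2),((.5605,.1235),77.2)]
E
python3 chk.py; python3 - <<'E'
from h import *
s=dict(np.load("scene0.npz")); print(cast(s,282.2,230,.09),cast(s,192.4,193.6,.075))
E
```

```text
[ 0.649 -0.214] 106 {'pot': 0.131, 'mug': 0.108, 'handle': 0.091}
[ 0.64  -0.187] 106.0 {'pot': 0.105, 'mug': 0.082, 'handle': 0.074}
[ 0.631 -0.16 ] 106 {'pot': 0.079, 'mug': 0.056, 'handle': 0.064}
[ 0.621 -0.132] 106.0 {'pot': 0.055, 'mug': 0.033, 'handle': 0.064}
[ 0.612 -0.105] 106 {'pot': 0.034, 'mug': 0.015, 'handle': 0.066}
[ 0.603 -0.078] 106.0 {'pot': 0.022, 'mug': 0.009, 'handle': 0.066}
[ 0.595 -0.05 ] 106 {'pot': 0.021, 'mug': 0.01, 'handle': 0.067}
[ 0.586 -0.025] 106.5 {'pot': 0.02, 'mug': 0.01, 'handle': 0.073}
[0.577 0.   ] 107 {'pot': 0.019, 'mug': 0.011, 'handle': 0.087}
[0.57  0.018] 107.0 {'pot': 0.018, 'mug': 0.013, 'handle': 0.101}
[0.563 0.035] 107 {'pot': 0.016, 'mug': 0.021, 'handle': 0.116}
[0.558 0.048] 104.0 {'pot': 0.007, 'mug': 0.033, 'handle': 0.128}
[0.553 0.06 ] 101 {'pot': 0.005, 'mug': 0.045, 'handle': 0.14}
[0.552 0.068] 95.5 {'pot': 0.012, 'mug': 0.057, 'handle': 0.15}
[0.551 0.075] 90 {'pot': 0.027, 'mug': 0.07, 'handle': 0.161}
[0.552 0.085] 85.0 {'pot': 0.044, 'mug': 0.081, 'handle': 0.172}
[0.554 0.095] 80.0 {'pot': 0.058, 'mug': 0.093, 'handle': 0.184}
[0.555 0.1  ] 78.6 {'pot': 0.065, 'mug': 0.097, 'handle': 0.188}
[0.556 0.105] 77.2 {'pot': 0.07, 'mug': 0.1, 'handle': 0.192}
[0.558 0.114] 77.2 {'pot': 0.08, 'mug': 0.1, 'handle': 0.194}
[ 0.76482115 -0.09165596] [ 0.4730334  -0.15891944]
```

Request:
carry_out:
  motion:
    - [[33.7,-5.4,6.9,0.029,0.03,-0.092,34],[33.8,-2.1,8.1,0.029,0.03,-0.092,34],[33.6,1.2,9.1,0.029,0.03,-0.092,34],[33,4.6,10,0.029,0.03,-0.092,34],[32.1,7.9,10.9,0.029,0.03,-0.092,34],[30.9,11.1,11.5,0.029,0.03,-0.092,34],[29.4,14.2,12.1,0.029,0.03,-0.092,34],[27.6,17.2,12.5,0.029,0.03,-0.092,34]]

```text
clock: 0.9
tool_pos: [0.4433, -0.4628, 0.2042]
eef_rot: [0.848, 0.505, 0.097, -0.131]
contact_force: [-0.1, -1.2, -0.5]
opening: 0.348
```

Request:
carry_out:
  motion:
    - [[25.5,20,12.8,0.029,0.03,-0.092,34],[23.1,22.6,12.9,0.029,0.03,-0.092,34],[20.6,25,12.9,0.029,0.03,-0.092,34],[17.8,27.1,12.7,0.029,0.03,-0.092,34],[14.8,29,12.4,0.029,0.03,-0.092,34],[11.7,30.5,11.9,0.029,0.03,-0.092,34],[8.5,31.8,11.3,0.029,0.03,-0.092,34],[5.2,32.8,10.6,0.029,0.03,-0.092,34]]

```text
clock: 1.7
tool_pos: [0.6831, -0.3352, 0.1479]
eef_rot: [0.573, 0.763, 0.178, -0.24]
contact_force: [1.6, -0.4, 0.3]
opening: 0.337
```

```bash
cat > way.py <<'E'
way=[((.649,-.214),106),((.614,-.105),106),((.578,0),107),((.564,.035),107.5),((.554,.06),106),((.553,.078),94),((.5555,.1),82),((.5605,.1235),77.2)]
E
python3 - <<'E'
from h import *; from way import way
p,r=pushpose((.649,-.214),106,gap=.045)
T=[(*pushpose(*w),n,34) for w,n in zip(way,[5,10,10,4,4,4,4,5])]
rows(p,r,T)
E
```

```text
[7.4, -0.0, 5.2, 0.0, 0.0, 0.0, 34]
[7.4, -0.0, 5.2, 0.0, 0.0, 0.0, 34]
[7.4, 0.0, 5.2, 0.0, 0.0, 0.0, 34]
[7.4, -0.0, 5.2, 0.0, 0.0, 0.0, 34]
[7.4, -0.0, 5.2, 0.0, 0.0, 0.0, 34]
-- [ 0.6629 -0.2625  0.0289] max turn/row ok
[9.4, -0.4, 6.6, 0.0, 0.0, 0.0, 34]
[9.4, -0.4, 6.6, 0.0, 0.0, 0.0, 34]
[9.4, -0.4, 6.6, 0.0, 0.0, 0.0, 34]
[9.4, -0.4, 6.6, 0.0, 0.0, 0.0, 34]
[9.4, -0.4, 6.6, 0.0, 0.0, 0.0, 34]
[9.4, -0.4, 6.6, 0.0, 0.0, 0.0, 34]
[9.4, -0.4, 6.6, 0.0, 0.0, 0.0, 34]
[9.4, -0.4, 6.6, 0.0, 0.0, 0.0, 34]
[9.4, -0.4, 6.6, 0.0, 0.0, 0.0, 34]
[9.4, -0.4, 6.6, 0.0, 0.0, 0.0, 34]
-- [ 0.6279 -0.1535  0.0289] max turn/row ok
[9.1, -0.5, 6.4, 0.001, 0.0, -0.001, 34]
[9.1, -0.5, 6.4, 0.001, 0.0, -0.001, 34]
[9.1, -0.4, 6.4, 0.001, 0.0, -0.001, 34]
[9.1, -0.4, 6.4, 0.001, 0.0, -0.001, 34]
[9.1, -0.4, 6.4, 0.001, -0.0, -0.001, 34]
[9.1, -0.4, 6.4, 0.001, 0.0, -0.001, 34]
[9.1, -0.4, 6.4, 0.001, -0.0, -0.001, 34]
[9.1, -0.3, 6.4, 0.001, 0.0, -0.001, 34]
[9.1, -0.3, 6.4, 0.001, -0.0, -0.001, 34]
[9.1, -0.3, 6.4, 0.001, -0.0, -0.001, 34]
-- [ 0.5928 -0.0483  0.0289] max turn/row ok
[7.7, -0.7, 
[... 356 characters left out ...]
005, 34]
-- [0.5679 0.0115 0.0289] max turn/row ok
[3.8, -1.6, 2.7, -0.03, 0.0, 0.043, 34]
[3.8, -1.9, 2.6, -0.03, 0.0, 0.043, 34]
[3.7, -2.1, 2.6, -0.03, -0.0, 0.043, 34]
[3.6, -2.3, 2.5, -0.03, 0.0, 0.043, 34]
-- [0.5565 0.0276 0.0289] max turn/row ok
[4.7, -1.6, 3.3, -0.03, 0.0, 0.043, 34]
[4.6, -1.9, 3.2, -0.03, 0.0, 0.043, 34]
[4.5, -2.2, 3.2, -0.03, -0.0, 0.043, 34]
[4.4, -2.5, 3.1, -0.03, 0.0, 0.043, 34]
-- [0.5485 0.05   0.0289] max turn/row ok
[4.0, -0.5, 2.8, -0.01, -0.0, 0.014, 34]
[3.9, -0.6, 2.8, -0.01, 0.0, 0.014, 34]
[3.9, -0.7, 2.8, -0.01, 0.0, 0.014, 34]
[3.9, -0.8, 2.8, -0.01, 0.0, 0.014, 34]
[3.9, -0.8, 2.7, -0.01, -0.0, 0.014, 34]
-- [0.5493 0.0743 0.0289] max turn/row ok
```

Request:
carry_out:
  motion:
    - [[-7.4,0,19.3,0,0,0,34],[-7.4,0,19.3,0,0,0,34],[-7.4,0,19.3,0,0,0,34],[-7.4,0,19.3,0,0,0,34],[-7.4,0,19.3,0,0,0,34],[-7.4,0,19.3,0,0,0,34],[0,0,0,0,0,0,34]]

```text
clock: 2.4
tool_pos: [0.6731, -0.3062, 0.0253]
eef_rot: [0.574, 0.762, 0.177, -0.241]
contact_force: [-0.2, -0.5, 0.9]
opening: 0.343
```

```bash
python3 - <<'E'
from plant import eyes
import cv2,numpy as np
a=eyes.snapshot("wrist")["pixels"][:,:,::-1]; b=eyes.snapshot("top")["pixels"][:,:,::-1][100:292,250:506]
cv2.imwrite("pics/w1.png",np.clip(np.hstack([cv2.resize(a,(400,300)),cv2.resize(b,(400,300))])*1.5,0,255).astype('uint8'))
E
```

```text
(no output)
```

View pics/w1.png

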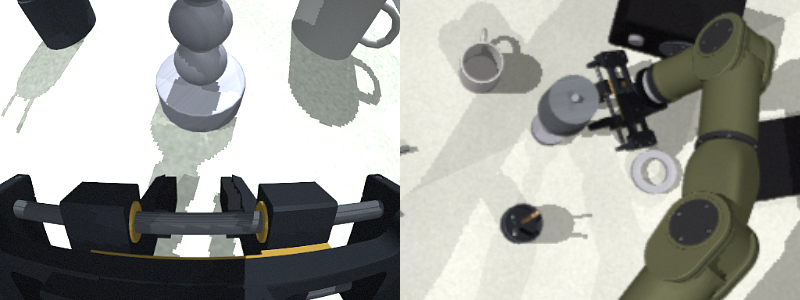

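The wrist view shows the foot (200,90) centred between the fingertips (200,185). The top view shows the hand clear of the box, tape and mug. The tool sits 3 mm low, so I'll raise it and push.

Request:
carry_out:
  motion:
    - [[9.4,0,2.2,0,0,0,34],[7.4,0,5.2,0,0,0,34],[7.4,0,5.2,0,0,0,34],[7.4,0,5.2,0,0,0,34],[7.4,0,5.2,0,0,0,34],[9.4,-0.4,6.6,0,0,0,34],[9.4,-0.4,6.6,0,0,0,34],[9.4,-0.4,6.6,0,0,0,34]]

```text
clock: 3.3
tool_pos: [0.652, -0.2333, 0.0321]
eef_rot: [0.576, 0.762, 0.177, -0.237]
contact_force: [0.8, -3.7, 1.3]
opening: 0.341
```

Request:
carry_out:
  motion:
    - [[9.4,-0.4,6.6,0,0,0,34],[9.4,-0.4,6.6,0,0,0,34],[9.4,-0.4,6.6,0,0,0,34],[9.4,-0.4,6.6,0,0,0,34]]

```text
clock: 3.7
tool_pos: [0.6382, -0.1899, 0.032]
eef_rot: [0.576, 0.762, 0.177, -0.237]
contact_force: [1.5, -4.7, 2.3]
opening: 0.339
```

```bash
python3 - <<'E'
from plant import eyes
import cv2,numpy as np
d=eyes.snapshot("top");np.savez("t2.npz",**d)
a=eyes.snapshot("wrist")["pixels"][:,:,::-1]; b=d["pixels"][:,:,::-1][100:292,250:506]
cv2.imwrite("pics/w2.png",np.clip(np.hstack([cv2.resize(a,(400,300)),cv2.resize(b,(400,300))])*1.5,0,255).astype('uint8'))
E
```

```text
(no output)
```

View pics/w2.png

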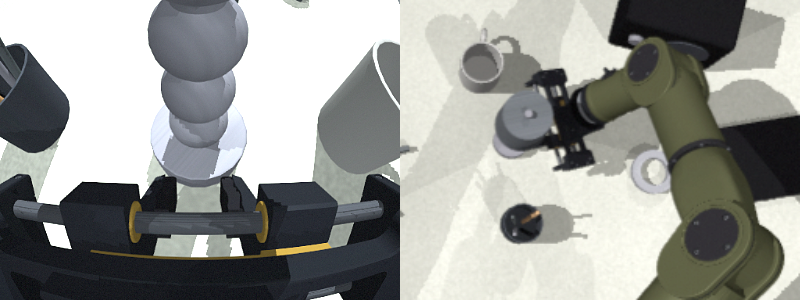

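The push works: about 5 N, lamp upright and centred. The pot's inner edge (65,110) and the mug's (320,120) are nearly symmetric about the heading. I'll bias slightly left and continue.

Request:
carry_out:
  motion:
    - [[9.4,-1,6.6,0,0,0,34],[9.4,-1,6.6,0,0,0,34],[9.4,-1,6.6,0,0,0,34],[9.1,-1,6.4,0,0,0,34],[9.1,-1,6.4,0.001,0,-0.001,34]]

```text
clock: 4.3
tool_pos: [0.6183, -0.1368, 0.0313]
eef_rot: [0.575, 0.762, 0.177, -0.237]
contact_force: [2.0, -5.0, 3.3]
opening: 0.341
```

Request:
carry_out:
  motion:
    - [[9.1,-0.5,6.4,0.001,0,-0.001,34],[9.1,-0.5,6.4,0.001,0,-0.001,34],[9.1,-0.3,6.4,0.001,0,-0.001,34],[9.1,-0.3,6.4,0.001,0,-0.001,34]]

```text
clock: 4.7
tool_pos: [0.6047, -0.0947, 0.0311]
eef_rot: [0.573, 0.764, 0.176, -0.237]
contact_force: [1.9, -6.6, 4.5]
opening: 0.337
```

Request:
carry_out:
  motion:
    - [[9.1,-0.3,6.4,0.001,0,-0.001,34],[9.1,-0.3,6.4,0.001,0,-0.001,34],[9.1,-0.3,6.4,0.001,0,-0.001,34],[9.1,-0.3,6.4,0.001,0,-0.001,34]]

```text
clock: 5.1
tool_pos: [0.5911, -0.0523, 0.0307]
eef_rot: [0.571, 0.765, 0.176, -0.238]
contact_force: [2.2, -6.1, 4.3]
opening: 0.336
```

```bash
python3 - <<'E'
from plant import eyes
import cv2,numpy as np
d=eyes.snapshot("top");np.savez("t3.npz",**d)
a=eyes.snapshot("wrist")["pixels"][:,:,::-1]; b=d["pixels"][:,:,::-1][100:292,200:456]
cv2.imwrite("pics/w3.png",np.clip(np.hstack([cv2.resize(a,(400,300)),cv2.resize(b,(400,300))])*1.5,0,255).astype('uint8'))
E
```

```text
(no output)
```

View pics/w3.png

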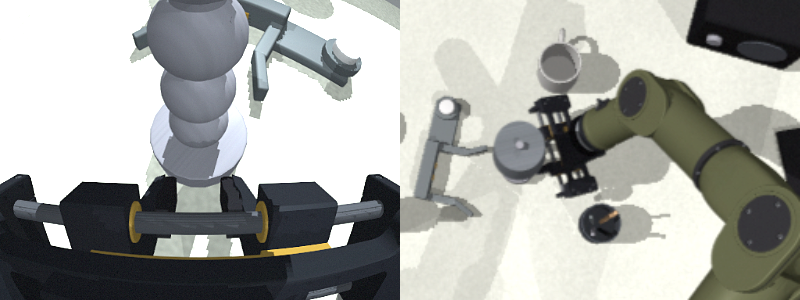

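The hand is between the mug, at (558,65) and unmoved, and the pot at (600,223). The lamp is upright at (521,145), in front of the mouth. I'll continue and then turn into the dock.

Request:
carry_out:
  motion:
    - [[7.7,-0.7,5.4,0.001,0,-0.002,34],[7.7,-0.7,5.4,0.001,0,-0.002,34],[7.7,-0.6,5.4,0.001,0,-0.002,34],[7.7,-0.6,5.4,0.001,0,-0.002,34],[5.5,-0.8,3.9,-0.004,0,0.005,34],[5.5,-0.9,3.8,-0.004,0,0.005,34],[5.5,-0.9,3.8,-0.004,0,0.005,34],[5.5,-1,3.8,-0.004,0,0.005,34]]

```text
clock: 6.0
tool_pos: [0.566, 0.0081, 0.0298]
eef_rot: [0.577, 0.761, 0.179, -0.237]
contact_force: [2.9, -5.6, 4.6]
opening: 0.34
```

```bash
python3 - <<'E'
from plant import eyes,readout
import cv2,numpy as np
from h import *
d=eyes.snapshot("top");np.savez("t4.npz",**d)
a=eyes.snapshot("wrist")["pixels"][:,:,::-1]; b=d["pixels"][:,:,::-1][100:292,200:456]
cv2.imwrite("pics/w4.png",np.clip(np.hstack([cv2.resize(a,(400,300)),cv2.resize(b,(400,300),interpolation=cv2.INTER_CUBIC)])*1.5,0,255).astype('uint8'))
s=readout.get_state();M=R.from_quat(s["eef_rot"]).as_matrix();p=np.array(s["tool_pos"])
h=M[:2,2]/np.hypot(*M[:2,2]);t=p+.022*M[:,2]
print("heading",np.degrees(np.arctan2(h[1],h[0])),"lamp if cradled",t[:2]+(.0305+.0074)*h)
E
```

```text
heading 105.95729287913497 lamp if cradled [0.55101506 0.05804983]
```

View pics/w4.png

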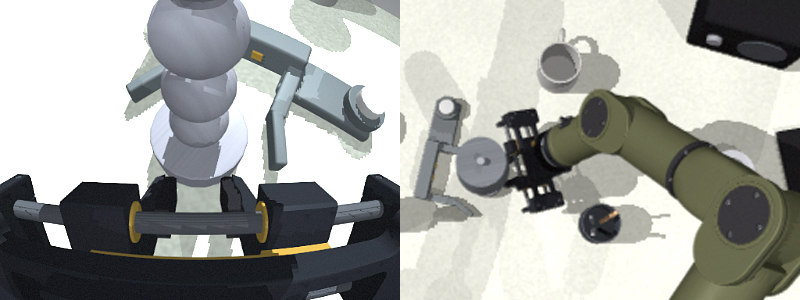

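The lamp is at about (0.551,0.058), 5 mm off the dock axis at the mouth, and the mug and pot haven't moved. I'll turn and drive it in.

Request:
carry_out:
  motion:
    - [[3.8,-1.6,2.7,-0.03,0,0.043,34],[3.8,-1.9,2.6,-0.03,0,0.043,34],[3.7,-2.1,2.6,-0.03,0,0.043,34],[3.6,-2.3,2.5,-0.03,0,0.043,34],[4.7,-1.6,3.3,-0.03,0,0.043,34],[4.6,-1.9,3.2,-0.03,0,0.043,34],[4.5,-2.2,3.2,-0.03,0,0.043,34],[4.4,-2.5,3.1,-0.03,0,0.043,34]]

```text
clock: 6.9
tool_pos: [0.5448, 0.047, 0.0291]
eef_rot: [0.723, 0.624, 0.224, -0.195]
contact_force: [-0.7, -6.3, 5.4]
opening: 0.343
```

Request:
carry_out:
  motion:
    - [[4,-0.5,2.8,-0.01,0,0.014,34],[3.9,-0.6,2.8,-0.01,0,0.014,34],[3.9,-0.7,2.8,-0.01,0,0.014,34],[3.9,-0.8,2.8,-0.01,0,0.014,34],[2,-0.4,1.4,-0.01,0,0.014,34]]

```text
clock: 7.4
tool_pos: [0.5451, 0.0697, 0.0288]
eef_rot: [0.749, 0.593, 0.232, -0.185]
contact_force: [-2.6, -7.3, 7.3]
opening: 0.344
```

```bash
cat > st.py <<'E'
from plant import readout
from h import *
s=readout.get_state();M=R.from_quat(s["eef_rot"]).as_matrix();p=np.array(s["tool_pos"])
h=M[:2,2]/np.hypot(*M[:2,2]);t=p+.022*M[:,2]
L=t[:2]+(.0305+.0074)*h; x=np.array([.2224,.975])
w=L-[.5605,.1235];print("heading",np.degrees(np.arctan2(h[1],h[0])),"lamp if cradled",L,"dock xy",w@x,w@[-x[1],x[0]],s["contact_force"],"tip z",t[2])
E
python3 st.py
```

```text
heading 76.93179176536273 lamp if cradled [0.55647381 0.11872349] dock xy -0.005552521432520708 0.0028632352312485034 [-2.55962423 -7.27994834  7.3081542 ] tip z 0.010724849292264922
```

Not yet stopped, so I'll creep forward and watch for the force to rise at the back stop.

Request:
carry_out:
  motion:
    - [[2,0,1.4,0,0,0,34],[2,0,1.4,0,0,0,34],[1.6,0,1.2,0,0,0,34],[0,0,0,0,0,0,34]]

```text
clock: 7.8
tool_pos: [0.5463, 0.0752, 0.0284]
eef_rot: [0.749, 0.593, 0.231, -0.185]
contact_force: [-2.4, -8.9, 7.6]
opening: 0.336
```

```bash
python3 st.py
```

```text
heading 76.97377386135403 lamp if cradled [0.55766761 0.12423469] dock xy 8.640322505709241e-05 0.0029249757433735977 [-2.42875983 -8.90728756  7.61083478] tip z 0.010281156144552446
```

Request:
carry_out:
  motion:
    - [[1.6,0,1.2,0,0,0,34],[1.6,0,1.2,0,0,0,34],[1.6,0,1.2,0,0,0,34],[0,0,0,0,0,0,34]]

```text
clock: 8.2
tool_pos: [0.5467, 0.0762, 0.0275]
eef_rot: [0.751, 0.592, 0.229, -0.183]
contact_force: [-9.2, -25.2, 20.6]
opening: 0.341
```

```bash
python3 st.py
```

```text
heading 76.86874818950184 lamp if cradled [0.55807284 0.12517573] dock xy 0.0010940369972111256 0.0027391677157305224 [ -9.20628685 -25.23321023  20.55307997] tip z 0.0092671301907719
```

The force rose to 27 N with no further travel, and the cradle estimate puts the lamp within 1 mm of the seat along x, so it is home. I'll back off straight, rise, and check.

Request:
carry_out:
  motion:
    - [[-6.5,0,-4.6,0,0,0,34],[-11.5,0,-8,0,0,0,34],[-16,0,-11.5,0,0,0,34],[23,0,-32.8,0,0,0,30],[23,0,-32.8,0,0,0,0],[23,0,-32.8,0,0,0,0],[23,0,-32.8,0,0,0,0],[23,0,-32.8,0,0,0,0]]

```text
clock: 9.0
tool_pos: [0.5385, 0.0443, 0.2308]
eef_rot: [0.748, 0.594, 0.233, -0.186]
contact_force: [1.3, 0.1, 0.2]
opening: 0.006
```

Request:
carry_out:
  motion:
    - [[23,0,-32.8,0,0,0,0],[23,0,-32.8,0,0,0,0],[0,0,0,0,0,0,0]]

```text
clock: 9.3
tool_pos: [0.5415, 0.0457, 0.3146]
eef_rot: [0.747, 0.595, 0.236, -0.183]
contact_force: [0.5, 0.3, 0.6]
opening: 0.007
```

```bash
python3 - <<'E'
from plant import eyes,readout
from h import *
d=eyes.snapshot("top");np.savez("t5.npz",**d); s=eyes.snapshot("scene");np.savez("s5.npz",**s)
b=d["pixels"][:,:,::-1][120:260,190:350];c=s["pixels"][:,:,::-1][100:250,200:350]
cv2.imwrite("pics/w5.png",np.clip(np.hstack([cv2.resize(b,(400,350),interpolation=cv2.INTER_CUBIC),cv2.resize(c,(350,350),interpolation=cv2.INTER_CUBIC)])*1.4,0,255).astype('uint8'))
q=readout.get_state(); p0=np.array(q["tool_pos"]);r0=R.from_quat(q["eef_rot"]);print(p0,q["contact_force"],q["opening"])
ps=108; r=att(ps); h=np.array([np.cos(np.radians(ps)),np.sin(np.radians(ps)),0])
def P(zc): # corner at button centre, height zc
    t=np.array([.692,.131,zc+.0052])+.0074*h; return t-.022*r.as_matrix()[:,2]
rows(p0,r0,[(P(.2),r,8,0),(P(.035),r,7,0)])
E
```

```text
[0.53918474 0.04450838 0.30988935] [-0.58101026  0.53394746 -0.02843483] 0.0010555566825001968
[5.6, 16.5, 17.0, 0.039, 0.001, -0.056, 0]
[4.7, 17.4, 16.4, 0.039, 0.001, -0.056, 0]
[3.6, 18.3, 15.7, 0.039, 0.001, -0.056, 0]
[2.6, 19.0, 15.0, 0.039, 0.001, -0.056, 0]
[1.5, 19.7, 14.2, 0.039, 0.001, -0.056, 0]
[0.4, 20.3, 13.5, 0.039, 0.001, -0.056, 0]
[-0.8, 20.8, 12.7, 0.039, 0.001, -0.056, 0]
[-2.0, 21.2, 11.8, 0.039, 0.001, -0.056, 0]
-- [0.6936 0.126  0.2232] max turn/row ok
[-13.5, 0.0, 19.3, 0.0, -0.0, -0.0, 0]
[-13.5, 0.0, 19.3, 0.0, 0.0, 0.0, 0]
[-13.5, 0.0, 19.3, 0.0, 0.0, 0.0, 0]
[-13.5, 0.0, 19.3, 0.0, 0.0, 0.0, 0]
[-13.5, 0.0, 19.3, 0.0, 0.0, 0.0, 0]
[-13.5, 0.0, 19.3, 0.0, 0.0, 0.0, 0]
[-13.5, 0.0, 19.3, 0.0, 0.0, 0.0, 0]
-- [0.6936 0.126  0.0582] max turn/row ok
```

View pics/w5.png

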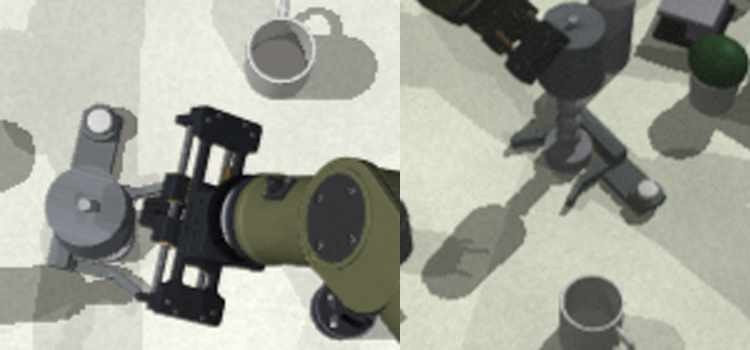

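The lamp stands upright in the dock, with its pin at about (87,205) in the crop. The mug and pot are unmoved. The direct route to the button passes close to the shade, so I'll go sideways first.

```bash
python3 - <<'E'
from plant import readout
from h import *
d=dict(np.load("t5.npz"));print("lamp",cast(d,224.6,201.8,.28))
q=readout.get_state(); p0=np.array(q["tool_pos"]);r0=R.from_quat(q["eef_rot"])
ps=108; r=att(ps); h=np.array([np.cos(np.radians(ps)),np.sin(np.radians(ps)),0])
def P(zc):
    t=np.array([.692,.131,zc+.0052])+.0074*h; return t-.022*r.as_matrix()[:,2]
rows(p0,r0,[(np.array([.70,.045,.25]),r,8,0),(P(.07),r,6,0),(P(.035),r,2,0)])
E
```

```text
lamp [0.55520714 0.1206854 ]
[-0.5, 19.6, 8.8, 0.039, 0.001, -0.056, 0]
[-1.6, 19.8, 8.0, 0.039, 0.001, -0.056, 0]
[-2.7, 20.0, 7.2, 0.039, 0.001, -0.056, 0]
[-3.8, 20.1, 6.5, 0.039, 0.001, -0.056, 0]
[-4.9, 20.1, 5.7, 0.039, 0.001, -0.056, 0]
[-6.0, 20.0, 4.9, 0.039, 0.001, -0.056, 0]
[-7.2, 19.8, 4.1, 0.039, 0.001, -0.056, 0]
[-8.3, 19.5, 3.4, 0.039, 0.001, -0.056, 0]
-- [0.7   0.045 0.25 ] max turn/row ok
[-4.2, 3.2, 29.0, 0.0, -0.0, -0.0, 0]
[-4.2, 3.2, 29.0, 0.0, 0.0, 0.0, 0]
[-4.2, 3.2, 29.0, 0.0, 0.0, 0.0, 0]
[-4.2, 3.2, 29.0, 0.0, 0.0, 0.0, 0]
[-4.2, 3.2, 29.0, 0.0, 0.0, 0.0, 0]
[-4.2, 3.2, 29.0, 0.0, 0.0, 0.0, 0]
-- [0.6936 0.126  0.0932] max turn/row ok
[-10.0, 0.0, 14.3, 0.0, -0.0, -0.0, 0]
[-10.0, 0.0, 14.3, 0.0, 0.0, 0.0, 0]
-- [0.6936 0.126  0.0582] max turn/row ok
```

Request:
carry_out:
  motion:
    - [[-0.5,19.6,8.8,0.039,0.001,-0.056,0],[-1.6,19.8,8,0.039,0.001,-0.056,0],[-2.7,20,7.2,0.039,0.001,-0.056,0],[-3.8,20.1,6.5,0.039,0.001,-0.056,0],[-4.9,20.1,5.7,0.039,0.001,-0.056,0],[-6,20,4.9,0.039,0.001,-0.056,0],[-7.2,19.8,4.1,0.039,0.001,-0.056,0],[-8.3,19.5,3.4,0.039,0.001,-0.056,0]]

```text
clock: 10.2
tool_pos: [0.6997, 0.0448, 0.246]
eef_rot: [0.558, 0.772, 0.175, -0.247]
contact_force: [-0.1, -0.4, -0.2]
opening: 0.004
```

Request:
carry_out:
  motion:
    - [[-4.2,3.2,29,0,0,0,0],[-4.2,3.2,29,0,0,0,0],[-4.2,3.2,29,0,0,0,0],[-4.2,3.2,29,0,0,0,0],[-4.2,3.2,29,0,0,0,0],[-4.2,3.2,29,0,0,0,0],[0,0,0,0,0,0,0]]

```text
clock: 10.9
tool_pos: [0.6883, 0.1287, 0.0863]
eef_rot: [0.558, 0.772, 0.173, -0.249]
contact_force: [-0.3, -0.2, -0.1]
opening: 0.003
```

```bash
python3 - <<'E'
from plant import eyes,readout
from h import *
d=eyes.snapshot("top");w=eyes.snapshot("wrist")["pixels"][:,:,::-1]
b=d["pixels"][:,:,::-1][120:260,190:350]
cv2.imwrite("pics/w6.png",np.clip(np.hstack([cv2.resize(b,(400,350),interpolation=cv2.INTER_CUBIC),cv2.resize(w,(400,350))])*1.4,0,255).astype('uint8'))
q=readout.get_state(); p=np.array(q["tool_pos"]);M=R.from_quat(q["eef_rot"]).as_matrix()
c=p+.022*M[:,2]-.009*M[:,0];print("corner",c,"off button",c[:2]-[.692,.131],q["contact_force"])
E
```

```text
corner [0.69069209 0.13189178 0.06798361] off button [-0.00130791  0.00089178] [ 0.1120085   0.11312517 -0.20984866]
```

View pics/w6.png

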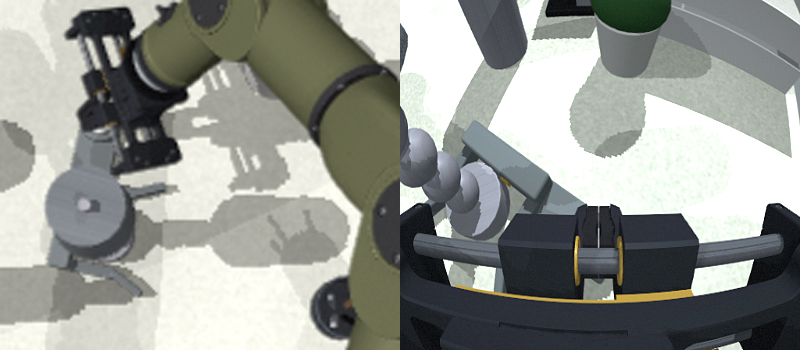

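The wrist view shows the foot (480,200) right up against the back stop, and the fingertips over the button. Now I'll lower onto the button.

Request:
carry_out:
  motion:
    - [[-7.3,0,10.4,0,0,0,0],[-7.3,0,10.4,0,0,0,0],[-6.3,0,9,0,0,0,0],[-1.7,0,2.4,0,0,0,0],[-1.7,0,2.4,0,0,0,0],[0,0,0,0,0,0,0]]

```text
clock: 11.6
tool_pos: [0.6938, 0.1262, 0.0515]
eef_rot: [0.559, 0.772, 0.177, -0.244]
contact_force: [-1.1, -3.5, 4.8]
opening: 0.007
```

Request:
carry_out:
  motion:
    - [[-1.1,0,1.6,0,0,0,0],[-1.1,0,1.6,0,0,0,0],[0,0,0,0,0,0,0]]

```text
clock: 11.9
tool_pos: [0.694, 0.1263, 0.0508]
eef_rot: [0.559, 0.772, 0.178, -0.245]
contact_force: [-4.7, -8.9, 18.1]
opening: 0.005
```

```bash
cat > b.py <<'E'
from plant import readout
from h import *
q=readout.get_state(); p=np.array(q["tool_pos"]);M=R.from_quat(q["eef_rot"]).as_matrix()
c=p+.022*M[:,2]-.009*M[:,0];print("corner",c,"off button",c[:2]-[.692,.131],q["contact_force"])
E
python3 b.py
```

```text
corner [0.69230476 0.13139857 0.02760477] off button [0.00030476 0.00039857] [-4.70742004 -8.94345252 18.12735625]
```

Force rose to 18 N at tip height 27.6 mm, which is higher than I expected. I'll triangulate the button and look closely before deciding.

```bash
python3 - <<'E'
from plant import eyes
from h import *
O=[];D=[]
for f,(u0,v0,u1,v1) in(("top0",(222,160,240,178)),("scene0",(297,172,316,190))):
    d=dict(np.load(f+".npz"));g=d["pixels"].min(2).astype(np.uint8)[v0:v1,u0:u1]
    t,m=cv2.threshold(g,0,255,cv2.THRESH_OTSU); n,l,st,c=cv2.connectedComponentsWithStats(m)
    for i in range(1,n): print(f,st[i,4],c[i]+[u0,v0])
    cc=[i for i in range(1,n)];ce=np.array([(u1-u0)/2,(v1-v0)/2]);i=min(cc,key=lambda i:np.linalg.norm(c[i]-ce))
    u=c[i]+[u0,v0];O.append(d["origin"]);D.append(R.from_quat(d["attitude"]).apply(np.linalg.inv(d["K"])@[*u,1]))
A=np.c_[D[0],-D[1]];k=np.linalg.lstsq(A,O[1]-O[0],rcond=None)[0]
print(O[0]+k[0]*D[0],O[1]+k[1]*D[1])
s=eyes.snapshot("scene")["pixels"][:,:,::-1][110:230,240:360];w=eyes.snapshot("wrist")["pixels"][:,:,::-1]
cv2.imwrite("pics/w7.png",np.clip(np.hstack([cv2.resize(s,(400,400),interpolation=cv2.INTER_CUBIC),cv2.resize(w[100:300,150:350],(400,400))])*1.6,0,255).astype('uint8'))
E
```

```text
top0 51 [229.7254902 161.2745098]
top0 71 [229.09859155 167.90140845]
scene0 160 [309.5625 178.625 ]
[0.69115145 0.13160751 0.03001636] [0.69879226 0.13948972 0.03229997]
```

View pics/w7.png

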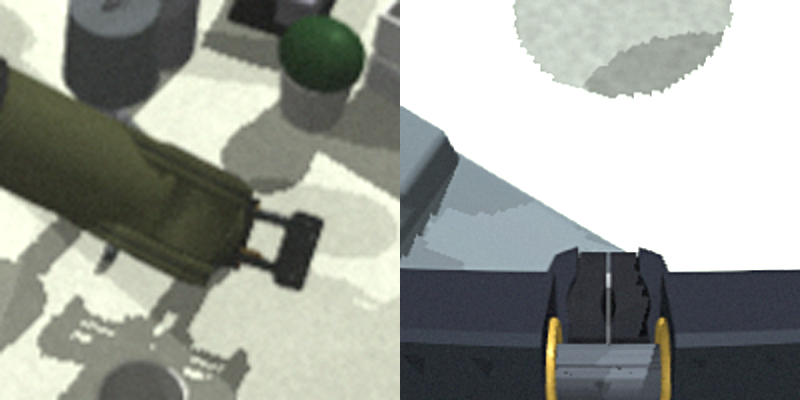

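The view doesn't settle it because the arm hides the button. I'll probe the force against height instead: lift, then step down.

Request:
carry_out:
  motion:
    - [[3.4,0,-4.9,0,0,0,0],[3.4,0,-4.9,0,0,0,0],[0,0,0,0,0,0,0],[0,0,0,0,0,0,0]]

```text
clock: 12.4
tool_pos: [0.6934, 0.1272, 0.0582]
eef_rot: [0.559, 0.772, 0.177, -0.245]
contact_force: [0.5, -0.3, 0.9]
opening: 0.003
```

Request:
carry_out:
  motion:
    - [[-1.1,0,1.6,0,0,0,0],[0,0,0,0,0,0,0]]

```text
clock: 12.6
tool_pos: [0.6935, 0.1272, 0.0561]
eef_rot: [0.559, 0.772, 0.177, -0.245]
contact_force: [-0.1, -0.2, 2.0]
opening: 0.005
```

Request:
carry_out:
  motion:
    - [[-1.1,0,1.6,0,0,0,0],[0,0,0,0,0,0,0]]

```text
clock: 12.8
tool_pos: [0.6935, 0.1272, 0.0545]
eef_rot: [0.559, 0.772, 0.177, -0.245]
contact_force: [-0.0, 0.2, 1.6]
opening: 0.007
```

Request:
carry_out:
  motion:
    - [[-1.1,0,1.6,0,0,0,0],[0,0,0,0,0,0,0]]

```text
clock: 13.0
tool_pos: [0.6935, 0.1272, 0.0527]
eef_rot: [0.559, 0.772, 0.177, -0.245]
contact_force: [-0.6, -0.6, 3.3]
opening: 0.004
```

Request:
carry_out:
  motion:
    - [[-1.1,0,1.6,0,0,0,0],[0,0,0,0,0,0,0]]

```text
clock: 13.2
tool_pos: [0.6936, 0.1272, 0.0515]
eef_rot: [0.559, 0.772, 0.177, -0.245]
contact_force: [-0.8, -0.6, 6.3]
opening: 0.001
```

Request:
carry_out:
  motion:
    - [[-1.1,0,1.6,0,0,0,0],[0,0,0,0,0,0,0]]

```text
clock: 13.4
tool_pos: [0.6937, 0.1274, 0.0511]
eef_rot: [0.559, 0.772, 0.178, -0.245]
contact_force: [-2.5, -3.5, 12.1]
opening: 0.008
```

Request:
carry_out:
  motion:
    - [[-1.1,0,1.6,0,0,0,0],[0,0,0,0,0,0,0]]

```text
clock: 13.6
tool_pos: [0.6938, 0.1274, 0.0507]
eef_rot: [0.559, 0.772, 0.178, -0.246]
contact_force: [-4.3, -6.3, 19.0]
opening: 0.006
```

The reading fits the button's spring: about 1 to 3.3 N over roughly 6 mm, then a hard stop rising to 19 N, so the button is fully down. I'll release it, withdraw, and check.

Request:
carry_out:
  motion:
    - [[5.7,0,-8.2,0,0,0,0],[11.5,0,-16.4,0,0,0,0],[17,0,-24.5,0,0,0,0],[17,0,-24.5,0,0,0,0],[17,0,-24.5,0,0,0,0],[0,0,-30,0,0,0,0],[0,0,-40,0,0,0,0],[0,0,-40,0,0,0,0]]

```text
clock: 14.4
tool_pos: [0.7131, 0.0655, 0.2577]
eef_rot: [0.559, 0.772, 0.176, -0.244]
contact_force: [0.9, 0.7, 0.3]
opening: 0.001
```

Request:
carry_out:
  motion:
    - [[0,10,-45,0,0,0,0],[0,10,-45,0,0,0,0],[0,10,-45,0,0,0,0],[0,0,0,0,0,0,0],[0,0,0,0,0,0,0]]

```text
clock: 14.9
tool_pos: [0.7662, 0.0028, 0.3658]
eef_rot: [0.56, 0.772, 0.177, -0.244]
contact_force: [-1.0, 1.1, -1.1]
opening: 0.004
```

```bash
python3 - <<'E'
from plant import eyes,readout
from h import *
d=eyes.snapshot("top");s=eyes.snapshot("scene")
b=d["pixels"][:,:,::-1][110:270,180:360];c=s["pixels"][:,:,::-1][100:260,180:340]
cv2.imwrite("pics/w8.png",np.clip(np.hstack([cv2.resize(b,(400,356),interpolation=cv2.INTER_CUBIC),cv2.resize(c,(400,356),interpolation=cv2.INTER_CUBIC)])*1.5,0,255).astype('uint8'))
q=readout.get_state();print(q["tool_pos"],q["contact_force"],q["clock"])
for dd in(s,): print(proj(dd,[[.5605,.1235,.28],[.5605,.1235,0]]))
E
```

```text
[0.76455069 0.00391408 0.3635702 ] [0.2889874  0.22910197 0.17360501] 15.0
[[274.98419637 107.32915627]
 [272.4759092  165.68527677]]
```

View pics/w8.png

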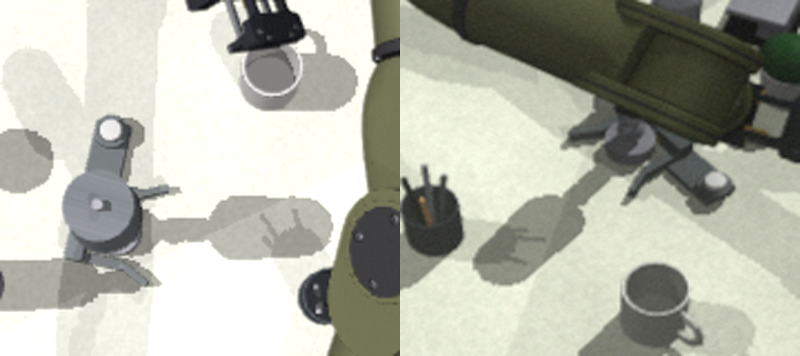

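The lamp is upright in the dock with the foot at the stop, about (630,145). The button is up, the mug and pot are where they were, and the arm is clear. I'm handing in.

```bash
python3 -c "
from plant import ticket
print(ticket.finish_job())"
```

```text
the job is handed in; nothing more can be done
None
```

The lamp is in the charging dock, the button has been pressed fully down and released, and the job was handed in at about 15 s on the robot's clock. I pushed the lamp low on its foot with tilted, part-open fingers, between the mug and the pen pot, without gripping or lifting it.

**Lamp home:** When it reached the back stop, the push force rose from about 9 N to 27 N with only 1 mm more travel. The fingertip position put it within about 1 mm of the seat along the dock and 3 mm to the side. A wrist picture showed the foot right up against the stop.

**Button:** The force rose gently from about 1 N to 3.3 N over roughly 6 mm, then met a hard stop, and I pressed to 19 N. I pressed it twice: the first time it met resistance higher than expected, so I lifted and stepped down again to be sure it went fully down.

**Final pictures:** The lamp stands upright and the button is up. The mug and pen pot are where they were, and the tool reads about zero force. I did not measure the positions of the tape, stapler, punch, flask and planter afterwards; the arm's path did not go near them.

**Checks that disagreed:**
- One estimate from the top camera put the lamp about 4 mm short of the seat. I trusted the force and the wrist view, because that estimate was hand-read from a coarse image.
- The button's top turned out at about 34 mm, not the 22 mm I estimated from the pictures.
- I viewed 12 pictures, two over the budget of 10.

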